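# Latch the vial rack on the shaker

## Robot

A 6-joint arm with a two-finger parallel gripper is mounted at the origin on the work surface. World frame = base frame: x ahead of the robot, y to its left, z up, the work surface at z = 0. Lengths are in m, angles in rad, forces in N, time in s.
With the tool pointing down it reaches from about 0.375 to 0.975 m from the base axis. Payload 3.8 kg.
Tool frame: the origin (TCP) lies midway between the tips of the shut fingers; the grasp point (between the pads) lies 19 mm behind it; z points along the fingers, y is the direction in which the jaws open and shut (so a half turn about z gives the same grasp; the last joint's range is limited). The gripper opens to 85 mm and grips with 20 to 120 N. Pads are 22 mm wide; open, the fingers measure 114 mm over their backs; the gripper's body (76 mm by 85 mm) begins 54 mm behind the grasp point. The pads swing forward as they close: fully open they stand 13 mm farther back than shut.
Start: joints at [1.124, 0.264, 1.604, -0, 1.274, -0.037], TCP at [0.269, 0.619, 0.231] pointing down, gripper open.
Joint ranges: [-2.63, 2.63], [-0.94, 2.18], [0.31, 2.57], [-1.31, 4.45], [0, 2.66], [-2.55, 2.55]. Speed limits (rad/s): [2.57, 2.57, 3.14, 3.14, 3.14, 3.14].

## Interface

Orientations are given as [roll, pitch, yaw] about the fixed x, y, z axes, in that order (R = Rz(yaw) Ry(pitch) Rx(roll)).
In Python, from workcell import manip, optics, finish_job gives the robot as it stands. Calls block until the motion is done:
- manip.move_to(position, orientation): joint-space move of the TCP to a pose.
- manip.move_l(position, orientation=None, speed=0.15, max_force=None): straight line of the TCP; orientation=None keeps the orientation; speed is the mean speed in m/s. With max_force (N) it stops when the force on the tool has changed by that much, and returns True; else False.
- manip.move_j(angles): joint-space move.
- manip.grip(opening, strength=None): opening from 0.0 (shut) to 1.0 (fully open); strength is the grip in N (None keeps the last); returns when the fingers have stopped.
- manip.hold(seconds).
- manip.inverse_kinematics(position, orientation): joint angles nearest the present ones, or None.
- manip.sense(): the state.
- optics.grab_frame(name): name is "side" or "top"; returns (picture, depth): 420x560x3 uint8, red, green, blue; 420x560 float32, m along the optical axis (not along the pixel's ray), 0 where there is no reading.
- optics.calibration(name): a dict with "K" (3x3 intrinsics, pixels), "cam_to_world" (4x4, takes a point from camera to world coordinates). Camera axes: x right, y down, z forward; pixel columns grow to the right and rows downward; lengths in m; the calibration is good to about 2 mm. A picture is of the moment at which its call begins. calibration takes no time and is no camera call.
A pose or a line that the arm cannot do raises manip.Unreachable and nothing moves.
- finish_job(): hands the job in, once; it reports no verdict.
The state is a dict: "time_s": time; "joints": joint angles; "joint_velocities": joint speeds; "joint_torque": joint torques, N m; "tcp_pos": TCP position; "ee_rot": TCP orientation; "wrist_force": force on the tool from outside, world axes, zero at the start; "moment": the same for the moment, N m; "width": opening from 0.0 (shut) to 1.0 (fully open).
Only numpy, scipy, OpenCV 4.12 (cv2) and the standard library are available. Lean on these libraries where they do the work, as an engineer would, in place of code of your own. Each camera call takes 0.05 s, during which the arm holds its last target. There are 200 camera calls.

## Task

Push the vial rack on the shaker platform fully home against the stop at the back of its bay, then push the latch lever sideways towards the rack, past its first notch and on to its second stop, so that the bolt locks the rack in. Only push with the fingers: do not lift or tip the rack, leave the other glassware and tools where they stand, and leave the arm clear at the end.

Things in the scene. Friction and masses are not known exactly. Their poses are not given: they have to be found in the camera images.
- shaker: Platform shaker fixed to the bench: white base under a flat aluminium platform 280 x 340 mm (its x, y), whose top is 90 mm up. Origin: centre of the underside, on the bench. x points from its front (robot side) to its back, y to its left, z up; at most 0.35 rad off the world's. A dropper bottle and a dish stand on its front corners.
- bay_stop (a point): Foot of the rear stop's face, in the middle of the rack bay: shaker x = 115 mm, y = +40 mm, on the platform's top. Stop 35 mm high. The bay is open to the front; its side rails, 22 mm high, run from x = 60 to 115 mm with inner faces 69 mm either side of this point.
- rack: Loose pale grey-green rack, 0.25 to 0.5 kg, with six vials stuck in it; 60 mm deep (x), 130 wide (y), block 46 high, end plates 56, vials 74. Flat front face. Origin: centre of the underside; axes within 0.03 rad of the shaker's. Starts in line with the bay, 40 to 65 mm short of home; home = origin at shaker x = 85 mm, back face on the stop. Slides at 1 to 6 N.
- latch (a joint): Travel of latch bolt and lever in m, along the shaker's +y (towards the bay). 0 = open (start), 0.030 = first notch (not locked), 0.060 = second stop (hard end, locked). A detent resists: about 10 to 13 N to leave the start and again to leave the first notch; once it has given way it moves easily to the next rest. It stays where it is left. Any rack more than 5 mm short of home blocks it.
- lever_grip (a point): On the axis of the latch's upright lever, 40 mm above the platform; shaker x = 10, y = -104 mm when open; moves with the bolt. Steel post 14 x 14 mm, with a black cap 18 (x) x 16 mm (y) from 40 to 60 mm above the platform. A foot 5 to 19 mm above the platform joins it to the bolt, 34 mm behind. Clear to its right (-y).
- bolt_tip (a point): Left end of the steel bolt, 12 mm above the platform; shaker x = 44, y = -34 mm when open, y = +26 mm locked, then across the rack's front. Bolt 12 mm wide (x), 14 mm high, in a guide 29 mm high at y = -38 mm, x = 30 to 58 mm. Behind it, at y = -94 mm, a sprung plunger rides over two ridges on the bolt and makes the notches; its housing is 24 mm high, x = 72 to 104 mm.
- dropper: Small amber dropper bottle, 34 mm across, 60 mm high, loose on the platform's front left corner; origin at the centre of its underside. To be left alone.
- weighdish: Small white cup-shaped dish, 40 mm across, 20 mm high, loose on the platform's front right corner; origin at the centre of its underside. To be left alone.
- reagent: Clear stoppered bottle, 64 mm across, 130 mm high, on the bench to the left; origin under its centre. To be left alone.
- amber: Amber bottle, 60 mm across, 120 mm high, on the bench to the left; origin under its centre. To be left alone.
- beaker: Glass beaker, 70 mm across, 90 mm high, on the bench to the right; origin under its centre. To be left alone.
- mortar: White bowl, 90 mm across, 50 mm high, on the bench to the right; origin under its centre. To be left alone.
- spatula: Spatula 160 mm long, lying on the bench to the right; origin under its middle. To be left alone.
Not all that is in view belongs to the job. What is shaped like the rack but blue is not meant.

How it is judged:
By the outcome, as a careful person would: the job done as asked, in the order asked, and still so for the second after the job is handed in, with the robot touching nothing.
It also fails if it takes over 51 s, if anything falls off the work surface, if the arm or the gripper's body presses on something with over 40 N, if the wrist force passes 120 N, or if a joint passes its speed limit or range.

## Working session

There is one attempt and no reset: what is moved stays moved. The work goes in short steps, each a Python script; the robot and the scene stay as the last script left them, time stands still between calls to the robot, and variables do not carry over. Pictures are saved under pics/ and viewed, about 8 in all and at most 12, crops included, and the job is handed in when it is done.

```bash
mkdir -p pics
cat > h.py <<'E'
import numpy as np, cv2
from workcell import manip, optics, finish_job
def grab(n,save=None):
    im,d=optics.grab_frame(n)
    if save: cv2.imwrite('pics/'+save,im[:,:,::-1])
    return im,d
def cloud(n,d):
    c=optics.calibration(n);K=np.array(c['K']);T=np.array(c['cam_to_world'])
    v,u=np.mgrid[:d.shape[0],:d.shape[1]]
    P=np.stack([(u-K[0,2])/K[0,0]*d,(v-K[1,2])/K[1,1]*d,d],-1)
    W=P@T[:3,:3].T+T[:3,3]; W[d==0]=np.nan
    return W
def ray(n,u,v,z):
    c=optics.calibration(n);K=np.array(c['K']);T=np.array(c['cam_to_world'])
    r=T[:3,:3]@np.linalg.inv(K)@np.array([u,v,1.]);o=T[:3,3]
    return o+r*(z-o[2])/r[2]
E
python3 - <<'E'
from h import *
for n in('top','side'):
    im,d=grab(n,n+'0.png'); np.save(n+'0.npy',d)
    c=optics.calibration(n);print(n,np.round(c['K'],1).tolist(),np.round(c['cam_to_world'],3).tolist())
print(manip.sense())
E
```

```text
top [[479.4, 0.0, 286.9], [0.0, 479.4, 210.2], [0.0, 0.0, 1.0]] [[0.003, -0.995, 0.097, 0.317], [-1.0, -0.003, -0.002, -0.023], [0.003, -0.097, -0.995, 1.678], [0.0, 0.0, 0.0, 1.0]]
side [[418.8, 0.0, 277.8], [0.0, 418.8, 208.0], [0.0, 0.0, 1.0]] [[-0.884, 0.263, -0.387, 1.042], [0.468, 0.495, -0.732, 1.001], [-0.001, -0.828, -0.561, 0.903], [0.0, 0.0, 0.0, 1.0]]
{'time_s': 0.1, 'joints': array([ 1.12409718e+00,  2.64703540e-01,  1.60525261e+00,  2.71732246e-05,
        1.27373142e+00, -3.68668848e-02]), 'joint_velocities': array([-0.00012083, -0.00261638, -0.00225507, -0.00071704,  0.00061245,
       -0.00036334]), 'joint_torque': array([ 2.72960660e-04, -5.16707468e+01, -3.68589234e+01, -8.82677978e-05,
        6.32503172e-03,  1.61082369e-05]), 'tcp_pos': array([0.26863734, 0.61850172, 0.23006102]), 'ee_rot': array([-3.13950011e+00, -1.03164316e-04,  2.73175231e+00]), 'wrist_force': array([-0.34626047,  0.10148749, -0.36941922]), 'moment': array([-0.04042061, -0.02507166, -0.02567891]), 'width': 0.9970737706858039}
```

View pics/top0.png

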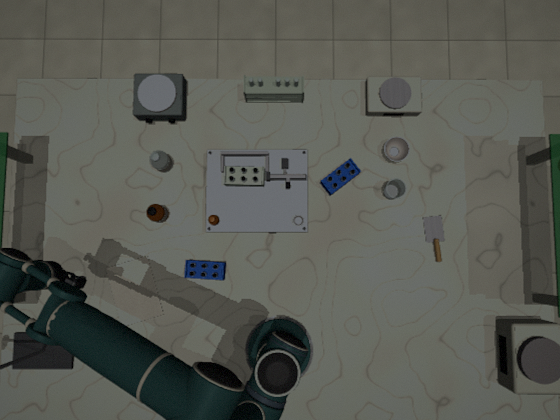

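View pics/side0.png

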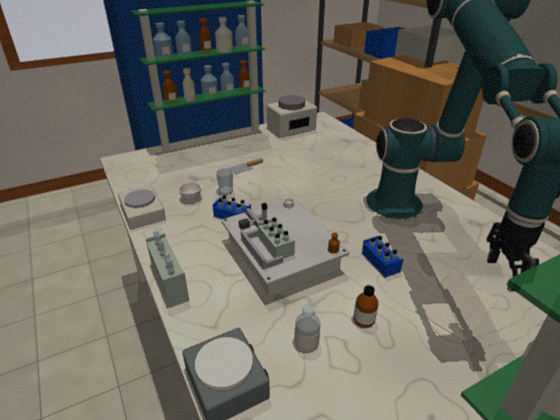

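Top view: the shaker platform spans pixels (206–309, 150–232). Rack candidates are a pale grey-green one on the platform at (245,175), blue ones at (340,176) and (205,269), and a large grey unit at (274,88) at the back. Only the one at (245,175) is grey-green and standing in the bay, so I'll confirm it in a crop and measure it.

Run:
```python
from h import *
im=cv2.imread('pics/top0.png'); d=np.load('top0.npy'); W=cloud('top',d)
cv2.imwrite('pics/crop1.png',cv2.resize(im[140:242,196:320],None,fx=6,fy=6,interpolation=cv2.INTER_CUBIC))
m=(np.abs(W[...,2]-.09)<.012)
m[:140]=0;m[242:]=0;m[:,:196]=0;m[:,320:]=0
m=m.astype(np.uint8)
n,l,s,c=cv2.connectedComponentsWithStats(m); k=1+s[1:,4].argmax(); print(s[k])
P=W[(l==k)]; print('zmed',np.median(P[:,2]))
h=W[...,2]; sub=(l==k)|False
cn,_=cv2.findContours((l==k).astype(np.uint8),0,2); r=cv2.minAreaRect(max(cn,key=cv2.contourArea)); print(r)
q=np.array([ray('top',u,v,.09) for u,v in cv2.boxPoints(r)]); print(q.round(4), np.linalg.norm(np.diff(q,axis=0),axis=1))
r2=cv2.minAreaRect(P[:,:2].astype(np.float32)); print(r2)
# rack: tops
np.set_printoptions(linewidth=250)
print((h[150:200:2,214:312:3]*1000-90).round(0))
```

```text
[ 205  150  103   83 6793]
zmed 0.0905027477319873
((256.0, 191.0), (82.0, 102.0), 90.0)
[[ 0.6745  0.2496  0.09  ]
 [ 0.6757 -0.0939  0.09  ]
 [ 0.3994 -0.0936  0.09  ]
 [ 0.3983  0.2442  0.09  ]] [0.34350467 0.27636783 0.33782534]
((0.5377110838890076, 0.0764395222067833), (0.27847498655319214, 0.3404005765914917), 0.23626242578029633)
[[ -3.   2.  -2.   6.  -4.  -2.   0.  -6.   3.  -6.  -2.  -2.  -4.   5.  11.   1.  -3.   3.   1.   8.   2.  -6.  -3.  -7.   6.  -3.  -3.   4.   1.  -3.  -1. -89. -95.]
 [ -1.  -0.  39.  31.  34.  29.  35.  30.  35.  34.  41.  38.  34.  35.  30.  34.  39.  34.   3.  -1.   0.   9.   3.   4.   5.   4.   2.  -1.  -1.   1.  -2. -87. -92.]
 [  2.   7.  33.  33.  38.  31.  35.  37.  41.  39.  32.  37.  37.  32.  37.  34.  26.  26.   4.  -0.   4.   4.   3.  -4.  -2.  -0.  -2.  -2.  -4.   2.   4. -82. -94.]
 [  5.  -2.   1.  21.   5.   2.   3.   7.  -1.   6.   6.   6.  -5.  -3.  -3.   7.   5.  18.  -1.  -5.   5.  -4.   5.   2.  -4.  -6.   4.   6.   1.  -0.   2. -87. -90.]
 [ -1.  -1.  -7.  16.  -2.  -4.   8.  -3.  -9.  -0.  -0.   2.  -5.   7.   0.  -6.   4.  
[... 2740 characters left out ...]
.  -1.   4.   4. -94. -92.]
 [ -2.  -1.  -3.   4.   1.   5.   2.   1.   5.  -4.   5.   3.  -3.   3.   5.   3.   3.   2.  -2.  -2.   3.   3.  -1.   2.  -5.   0.  -2.   6.  -1.   2.  -3. -94. -87.]
 [ -2.   0.  -0.  -2.  -2.   4.   5.   2.   5.  -1.  -2.  -0.  -1.   0.  -3.  -4.  -3.  -0.  -4.  -2. -11.   4.  -2.   1.  -3.  -0.  -2.  -0.  -2.  -1.   3. -86. -90.]
 [ -3.  -0.   7.   2.  -3.   2.   1.  -1.  -4.  -2.   1.   2.  -1.   6.   2.   1.   3.  -4.   4.   3.   7.   1.  -2.   6.  -0.   2.  -6.   3.   3.   0.  -0. -92. -88.]
 [  3.   6.  -4.   3.   2.   1.  -1.   1.   1.  -6.  -5.   2.  -3.  -1.  -2.   4.  -1.  -2.   2.  -1.  -0.  -2.  -3.   5.  -2.   2.   3.  -1.  -0.   1.  -4. -92. -92.]]
```

View pics/crop1.png

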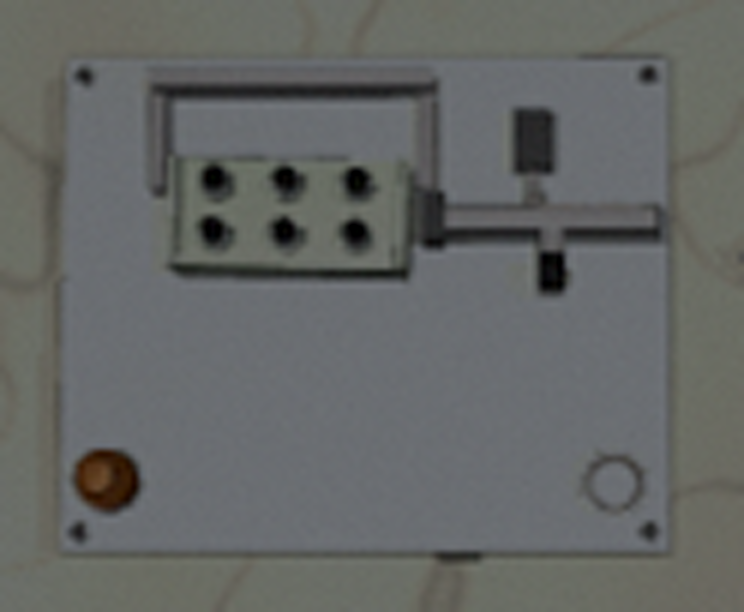

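The crop confirms it: the grey-green six-vial rack is in the bay, with its front edge at crop y≈270. The lever cap is at (552,272), the dropper at (107,480) and the dish at (614,483). Now I'll fix the frame, check reachability and push the rack.

```bash
cat >> h.py <<'E'
C=np.array([.5377,.0764]);YAW=.004
def S(x,y,z): # shaker (z above platform) -> world
    c,s=np.cos(YAW),np.sin(YAW); return np.array([C[0]+c*x-s*y,C[1]+s*x+c*y,.09+z])
def Si(p): 
    c,s=np.cos(YAW),np.sin(YAW); d=np.asarray(p)[:2]-C; return np.array([c*d[0]+s*d[1],-s*d[0]+c*d[1]])
E
python3 - <<'E'
from h import *
for nm,u,v,z in [('rackFL',172,266,.136),('rackFR',408,270,.136),('rackBL',175,156,.136),('rackBR',408,160,.146),('cap',552,268,.15),('stop front mid',295,88,.125),('railL in',168,190,.112),('railR in',418,180,.112),('drop',107,480,.15),('dish',614,483,.11),('guide',432,218,.119)]:
    p=ray('top',196+u/6-.4,140+v/6-.4,z); print(nm,(Si(p)*1000).round(1))
for yaw,p in((0,-.2),(np.pi,.2)):
    print(yaw,manip.inverse_kinematics(S(-40,40,60)*[1,1,1] if 0 else S(-.04,.04,.012),[np.pi,p,yaw+YAW]))
for yaw in(np.pi/2,-np.pi/2): print(manip.inverse_kinematics(S(.007,-.135,.03),[np.pi,0,yaw+YAW]))
E
```

```text
rackFL [ 15.  100.6]
rackFR [ 12.7 -27.2]
rackBL [75.4 99.6]
rackBR [ 71.2 -27.4]
cap [  11.7 -105.1]
stop front mid [115.3  35.7]
railL in [ 61.  106.4]
railR in [ 66.5 -31.4]
drop [-102.2  132. ]
dish [-101. -139.]
guide [ 44.1 -39.4]
0 [ 0.20819111 -0.04608661  2.21609254 -0.05751957  0.77646247  1.81208269]
3.141592653589793 [ 0.20819111 -0.04608661  2.21609254 -0.05751957  0.77646247 -1.32950996]
[-1.52434270e-01  1.23064464e-01  1.98757352e+00 -4.44089210e-16
  1.03095467e+00 -1.56434270e-01]
None
```

Run:
```python
from h import *
o=[np.pi,.2,np.pi+YAW]
manip.move_to([.269,.619,.30],[np.pi,0,2.73])
manip.move_to(S(-.04,.038,.15),o)
manip.grip(.55)
manip.move_l(S(-.04,.038,.012),speed=.12)
print(manip.sense()['time_s'],manip.sense()['wrist_force'])
print(manip.move_l(S(.0,.038,.012),speed=.08,max_force=12))
r=manip.move_l(S(.060,.038,.012),speed=.03,max_force=12)
s=manip.sense();print(r,Si(s['tcp_pos'])*1000,s['tcp_pos'],s['wrist_force'],s['time_s'])
im,d=grab('side','side1.png')
cv2.imwrite('pics/side1c.png',cv2.resize(im[170:310,190:370],None,fx=4,fy=4,interpolation=cv2.INTER_CUBIC)[:,:,::-1])
```

```text
4.2417 [0.35516984 0.44199626 0.83735487]
False
True [47.09041387 37.85856476] [0.5846386  0.11444662 0.10081248] [-0.07640698 -0.26489217 -0.71207577] 6.3583
```

View pics/side1c.png

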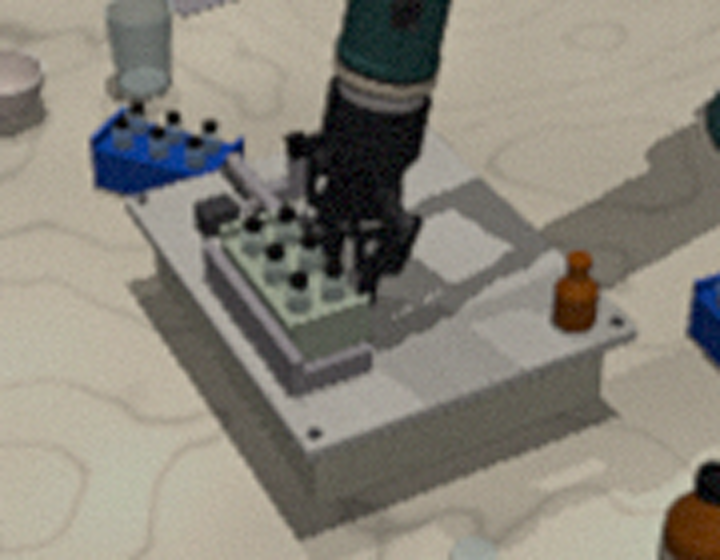

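The side crop shows the rack up against the rear stop, with the fingers at its front face and the dropper untouched. I'll press once more to confirm the position repeats, then back off and check from above.

Run:
```python
from h import *
r=manip.move_l(S(.056,.038,.012),speed=.02,max_force=15)
s=manip.sense();print(r,Si(s['tcp_pos'])*1000,s['wrist_force'])
manip.move_l(S(.01,.038,.014),speed=.1)
manip.move_l(S(-.02,-.02,.13),speed=.2)
manip.grip(0)
manip.move_to(S(-.06,-.16,.13),[np.pi,0,np.pi/2+YAW])
print(manip.sense()['time_s'])
im,d=grab('top'); np.save('top2.npy',d)
cv2.imwrite('pics/top2c.png',cv2.resize(im[140:242,196:320],None,fx=6,fy=6,interpolation=cv2.INTER_CUBIC)[:,:,::-1])
```

```text
True [47.07028309 37.65500781] [1.13893535 0.19541387 0.2043488 ]
9.75
```

View pics/top2c.png

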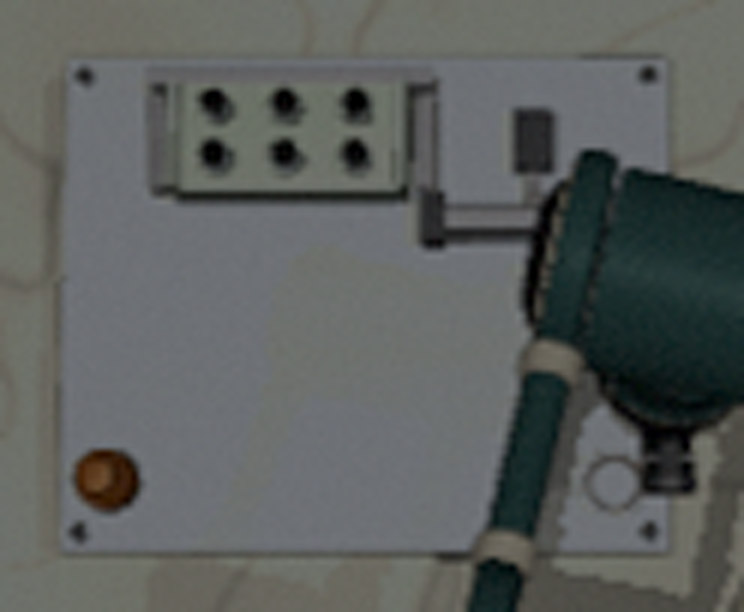

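From above, the rack is square and flush on the stop between the rails. The dish and dropper haven't moved. Next is the latch.

Run:
```python
from h import *
manip.move_to(S(.009,-.148,.13),[np.pi,0,np.pi/2+YAW])
manip.move_l(S(.009,-.148,.029),speed=.12,max_force=8)
s=manip.sense();print(Si(s['tcp_pos'])*1000,s['tcp_pos'],s['wrist_force'],s['time_s'])
for y in (-.092,-.052):
    r=manip.move_l(S(.009,y,.029),speed=.03,max_force=25)
    s=manip.sense();print(r,Si(s['tcp_pos'])*1000,s['wrist_force'],s['time_s'])
im,d=grab('side')
cv2.imwrite('pics/side3c.png',cv2.resize(im[170:310,190:370],None,fx=4,fy=4,interpolation=cv2.INTER_CUBIC)[:,:,::-1])
```

```text
[   9.66277736 -148.19016915] [ 0.54795546 -0.07175033  0.11990294] [-0.07911882 -0.08382713  0.50388112] 11.175
False [  8.82395055 -92.98283475] [-1.77141897 -7.22061932  1.40057065] 13.1917
True [  8.50915869 -64.46215974] [-0.87606205 -2.5020932   1.66177953] 14.225
```

View pics/side3c.png

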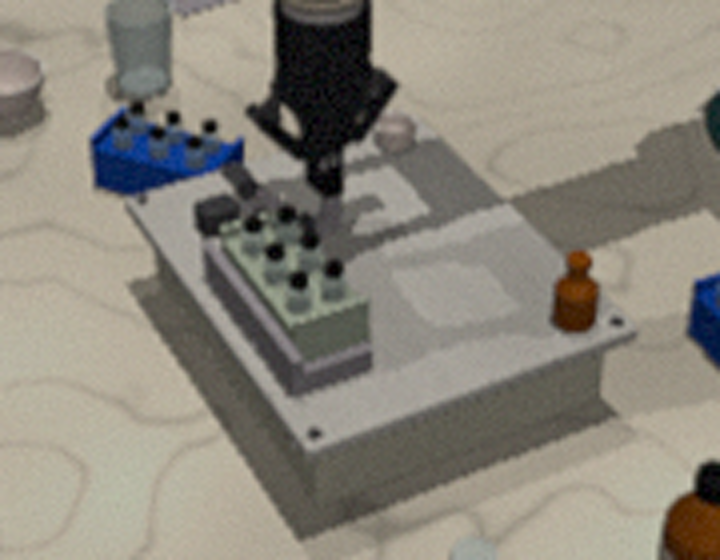

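It stopped at y = -64.5 mm, against a predicted -64 for the hard stop. I'll press again, retreat and check from above.

Run:
```python
from h import *
r=manip.move_l(S(.009,-.052,.029),speed=.02,max_force=22)
s=manip.sense();print(r,Si(s['tcp_pos'])*1000,s['time_s'])
manip.move_l(S(.009,-.10,.029),speed=.1)
manip.move_l(S(.009,-.10,.15),speed=.15)
manip.move_to([.40,-.25,.30],[np.pi,0,np.pi/2])
im,d=grab('top'); W=cloud('top',d)
cv2.imwrite('pics/top4c.png',cv2.resize(im[140:242,196:320],None,fx=6,fy=6,interpolation=cv2.INTER_CUBIC)[:,:,::-1])
s=manip.sense();print(s['time_s'],s['tcp_pos'],s['wrist_force'])
```

```text
True [  8.05942316 -64.72587548] 14.6833
17.2667 [ 0.40039731 -0.24916298  0.29923613] [-0.79113486  0.77095448 -0.75582229]
```

View pics/top4c.png

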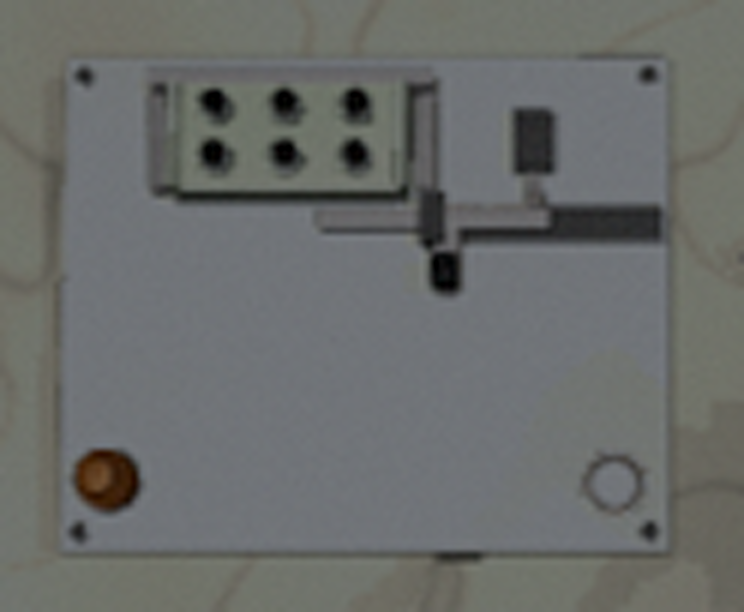

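The bolt now crosses the rack's front: its tip is at crop (318,218), and its right end moved from 660 to 550, about 60 mm. The cap shift looks nearer 56 mm by eye, so I'll measure that from the pixels.

Run:
```python
from h import *
a=cv2.imread('pics/top0.png').astype(float).mean(2)
b=optics.grab_frame('top')[0].astype(float).mean(2)
for im,u0 in((a,288),(b,270)):
    w=im[181:189,u0-6:u0+7]; m=np.clip(75-w,0,None)*(w<60); v,u=np.mgrid[181:189,u0-6:u0+7]
    p=ray('top',(m*u).sum()/m.sum(),(m*v).sum()/m.sum(),.15); print('cap',(Si(p)*1000).round(1),(m>0).sum())
for y in(175,176,177): print(b[y,244:256].round(0))
for u in(248,249,250): print(u,(Si(ray('top',u-.5,176,.109))*1000).round(1))
for y in (175,176): print(a[y,300:310].round(),b[y,280:294].round())
```

```text
cap [   9.8 -104.9] 29
cap [ 10.1 -47.6] 34
[120. 119. 120. 119.  99.  96.  99. 100.  97.  99.  98.  99.]
[117. 115. 116. 118.  98.  98. 105. 103. 104. 104. 105. 104.]
[116. 117. 115. 118. 102.  98.  98.  97.  99.  98. 100.  99.]
248 [45.6 27.5]
249 [45.6 24.2]
250 [45.6 20.9]
[92. 95. 94. 94. 96. 65. 71. 85. 90. 99.] [ 97. 100.  99.  98. 100.  99. 104.  72.  41.  42.  41.  39.  42.  41.]
[ 97.  98.  98.  99. 102.  69.  73.  79.  85.  96.] [105. 104. 103. 105. 105. 104. 107.  74.  39.  43.  45.  45.  44.  39.]
```

```bash
python3 -c "
from h import *
finish_job()"
```

```text
the job is handed in; nothing more can be done
```

The rack is pushed home against the rear stop and the latch is at its second stop, with the bolt across the rack's front. I handed the job in after about 17 s on the robot's clock.

- **Rack:** I pushed it low on its front face with both fingers until it hit the stop. A second push stopped at the same place, to within 0.1 mm. The top view shows it square and flush between the rails.
- **Latch:** I pushed the lever past its first notch to a hard stop. A second push, limited to 22 N, ended within 0.3 mm of the first. That is well above the 10 to 13 N the detent needs.
- **Bolt position:** from above, the bolt tip reads y ≈ +27 mm (locked is +26). Its right end moved about 59 mm.
- **Surroundings:** the dropper bottle and dish are where they started in the last top view. I didn't re-measure the items on the bench. The arm is parked clear.

**Checks that disagreed:**
- The lever cap's colour centroid moved only 57 mm instead of 60. One pixel is about 3 mm and there is shadow beside the cap, so I relied on the hard-stop contact and the bolt ends.
- The finger position with the rack home was about 3 mm further in than my frame predicted. I put this down to calibration error.

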